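# Gauge the chip, click the focus slide into its notch and hold

### The arm

A 6-joint arm with a two-finger parallel gripper is mounted at the origin on the work surface. World frame = base frame: x ahead of the robot, y to its left, z up, the work surface at z = 0. Lengths are in mm, angles in rad, forces in N, time in s.
With the tool pointing down it reaches from about 275 to 725 mm from the base axis. Payload 15.9 kg.
Tool frame: the origin (TCP) lies at the very end of the fingers, on their centre line; the grasp point (between the pads) lies 19 mm behind it; z points along the fingers, y is the line along which they close (so a half turn about z gives the same grasp; the last joint's range is limited). The gripper opens to 85 mm and grips with 20 to 120 N. Pads are 22 mm wide; open, the fingers measure 114 mm over their backs; the gripper's body (76 mm by 85 mm) begins 54 mm behind the grasp point. The pads swing forward as they close: fully open they stand 13 mm farther back than shut.
Start: joints at [-1.188, 0.213, -0.034, 1.323, 0, 1.571], TCP at [186.752, -463.798, 231.306] pointing down, gripper open.
Joint ranges: [-2.98, 2.98], [-0.74, 1.72], [-1.14, 1.35], [-2.1, 2.04], [-1.57, 1.44], [-3.14, 3.14]. Speed limits (rad/s): [1.89, 1.89, 2.39, 2.57, 3.14, 3.14].

### API

Orientations are given as a unit quaternion [w, x, y, z].
In Python, from workcell import bot gives the robot as it stands.
- The arm moves only by the tool move_arm, never from a script. Its arguments are lists of equal length, an entry for each row: "slide": the shift along the tool's x, y, z in m, a list of three; "angular": the turn, a rotation vector about the tool's x, y, z in rad, a list of three; "claw": the finger opening in m, from 0 to 0.0854. A call has 1 to 12 rows; each row shifts and turns the commanded pose from where the row before left it, along the tool's axes as they then stand; what a row does not reach is not made up. A row lasts 1/10 s, in which the tool goes at most 50 mm and 8.59 degrees, less where a joint would pass 70% of its speed; a pose out of reach is approached as far as the arm can. A call with a gripper value outside its range is refused whole. The fingers move at their own pace and stop on an object; "squeeze" is the grip in N (left out, the last holds). Time passes only in rows, so rows that do not move let the fingers close. It gives the time, the measured TCP pose, the force, the opening and the grip force at its end, in the units of the state.
- bot.read_state(): the state, without advancing time (a new reading comes with each control period).
- bot.read_camera(name): name is "side" or "top" or "wrist"; returns a dict with "color" (420x560x3 uint8, red, green, blue), "z_map" (420x560 float32, mm along the optical axis (not along the pixel's ray), 0 where there is no reading), "mtx" (3x3 intrinsics, pixels), "xyz" and "attitude" of the camera in the world. Camera axes: x right, y down, z forward; pixel columns grow to the right and rows downward; lengths in mm; the calibration is good to about 2 mm. A picture is of the moment at which its call begins.
- bot.close_job(): hands the job in; it is judged then, once.
The state is a dict: "time_s": time; "q": joint angles; "qvel": joint speeds; "effort": joint torques, N m; "ee_pos": TCP position; "ee_rot": TCP orientation; "contact_force": force on the tool from outside, world axes, zero at the start; "ft_torque": the same for the moment, N m; "width": finger opening in mm; "grip_force": force on a finger pad.
Only numpy, scipy, OpenCV 4.12 (cv2) and the standard library are available. Lean on these libraries where they do the work, as an engineer would, in place of code of your own. Each camera call takes 0.05 s, during which the arm holds its last target. There are 200 camera calls.

### The job

Push the height gauge's knob down until its sprung foot rests on the chip beneath it, to learn whether that is the low or the tall chip, and let the foot spring back up. Only then pinch the upright grip of the reader's focus slide and draw it from its end of the rail along towards the other until you feel the ball click into a notch: the first notch for the low chip, the second for the tall one. Finish while still gripping the slide with the ball seated in that notch; do not let go, and leave the chips and the other things on the bench where they are.

Things in the scene. Friction and masses are not known exactly. Their poses are not given: they have to be found in the camera images.
- knob_top (a point): centre of the flat top of the gauge's round black knob (30 mm across, 14 mm high), 169 mm above the table when the foot is up. The gauge: a steel base plate 90 x 190 x 10 mm with a post at one end and an arm that guides a vertical spindle, knob on top, foot below. Pushing the knob straight down lowers the foot; a spring (about 1 N at the top, 3 N at the bottom) lifts it again when let go. The arm's top is 38 mm below the knob's underside.
- gauge (a joint): how far the foot is down from rest, in m (0 up, at most 0.034). The foot's underside is 38 mm above the base plate at rest, so it meets the tall chip at about 0.018 and the low chip at about 0.030.
- foot (a point): the gauge's round steel foot (20 mm across, 5 mm thick): the centre of its underside.
- chip_low_mid (a point): centre of the low chip: a white slab 44 x 60 mm, 8 mm high, with a thin black channel and four ports on top, lying loose on the gauge's base plate (10 mm above the table). One chip lies under the foot, the other at the spare place 81 mm along the plate; which is which changes.
- chip_tall_mid (a point): centre of the tall chip: the same slab, but 20 mm high.
- fin_center (a point): centre of the focus slide's upright black grip: a block 14 mm along the rail (its y axis), 30 mm across the rail (x axis), 44 mm high, its centre 80 mm above the table. It stands on a 26 x 42 mm slide plate (top 58 mm above the table) on the white reader (130 x 260 x 50 mm, with a black lens barrel 97 mm high 60 mm beside the rail, on the +x side). The slide runs towards this point's +y axis. Grip it with the fingers closing along the rail: there is free room on both sides.
- slide (a joint): how far the slide is from its back stop, in m (0 to 0.115), growing along its +y. It starts at 0 to 0.012. Plain rubbing is about 1 N. Hidden inside the reader are two notches: the first lies somewhere from 0.030 to 0.055 (it differs every time), the second 0.040 beyond the first.
- detent (a joint): how far the sprung ball under the slide has dropped, in m: about 0.0005 on plain rail, 0.0035 when seated in the middle of a notch, about 0.0025 when 2 mm off its middle. Within 5 mm of a notch the ball draws the slide in with up to 5 N; past its middle it resists with up to 7 N. Gripping fingers give: the slide may run 1 to 2 mm ahead of or behind the hand.
- tub: bystander: open white plastic tub, 90 mm across, 100 mm high; origin at the centre of its underside. Leave alone.
- jar: bystander: small glass jar with a white cap, 52 mm across, 80 mm high; origin at the centre of its underside. Leave alone.
- pipette: bystander: white hand pipette, 224 mm long, lying on the table; origin under its middle, its x axis along it. Leave alone.
Mind the look-alikes: they are no part of the job. Of the things like the part that bears chip_low_mid, leave any that is orange; of the rest the smaller one is meant.

How it is judged (in metres and radians):
On the way:
1. the gauge's foot is pressed on the chip while the slide is still back, short of the notches (value of joint gauge above 0.014 m and value of joint slide below 0.022 m and ((horizontal distance between chip_low_mid and foot below 0.025 m and contact force between gauge and chip_low above 0.3 N) or (horizontal distance between chip_tall_mid and foot below 0.025 m and contact force between gauge and chip_tall above 0.3 N))), for 0.2 s.
At the end, for the whole second after the job is handed in: Fingers press the slide's grip with over 2 N; the ball has dropped over 2.5 mm into a notch (slide within about 2 mm of its middle): the first if the low chip is under the foot, the second if the tall one; the foot is back up (within 6 mm); both chips are within 15 mm of their start (value of joint detent above 0.0025 m and contact force between the fingers and slide above 2 N and value of joint gauge below 0.006 m and ((horizontal distance between chip_low_mid and foot below 0.025 m and value of joint slide between 0.025 and 0.0625 m) or (horizontal distance between chip_tall_mid and foot below 0.025 m and value of joint slide between 0.0625 and 0.102 m)) and distance of each of chip_low_mid, chip_tall_mid from where it was at the start of the episode below 0.015 m); the arm keeps its last pose, push and grip.
It fails at once if the tub is shifted more than 20 mm (distance of tub from where it was at the start of the episode above 0.02 m).
It fails at once if the jar is shifted more than 20 mm (distance of jar from where it was at the start of the episode above 0.02 m).
It fails at once if the pipette is shifted more than 20 mm (distance of pipette from where it was at the start of the episode above 0.02 m).
It fails at once if a chip is shifted more than 15 mm (distance of chip_low_mid from where it was at the start of the episode above 0.015 m).
It fails at once if a chip is shifted more than 15 mm (distance of chip_tall_mid from where it was at the start of the episode above 0.015 m).
It also fails if it takes over 67 s, if anything falls off the work surface, if the arm or the gripper's body presses on something with over 40 N, if the wrist force passes 120 N, or if a joint passes its speed limit or range.

## Working session

There is one attempt and no reset: what is moved stays moved. The work goes in short steps, Python scripts to look and compute and a tool call to move; the robot and the scene stay as the last step left them, time stands still between calls to the robot, and variables do not carry over. Pictures are saved under pics/ and viewed, at most 10 in all, crops included, and the job is handed in when it is done.

Besides the shell and the picture viewer there is one more tool, called by a JSON object that holds its "op" and its "data", one argument or row to a line. move_arm: Moves the arm, as the interface text tells. Its arguments: {"type":"object","properties":{"slide":{"type":"array"},"angular":{"type":"array"},"claw":{"type":"array"},"squeeze":{"type":"number"}},"required":["slide","angular","claw"]}

```bash
mkdir -p pics; ls; cat > h.py <<'E'
import numpy as np,cv2
from workcell import bot
from scipy.spatial.transform import Rotation as R
def cam(n):
    c=bot.read_camera(n);a=np.array(c["attitude"],float)
    c["R"]=a if a.shape==(3,3) else R.from_quat(a,scalar_first=True).as_matrix()
    c["o"]=np.array(c["xyz"],float);return c
def cloud(c):
    v,u=np.mgrid[0:420,0:560];z=c["z_map"].astype(float);K=np.array(c["mtx"])
    p=np.stack([(u-K[0,2])/K[0,0]*z,(v-K[1,2])/K[1,1]*z,z],-1)
    return p@c["R"].T+c["o"]
def save(c,n): cv2.imwrite(f"pics/{n}.png",c["color"][:,:,::-1])
E
python3 - <<'E'
from h import *
import pickle
s=bot.read_state();print(s)
for n in("top","side"):
    c=cam(n);save(c,n+"0");pickle.dump(c,open(n+".pkl","wb"));print(n,c["xyz"],c["attitude"],c["mtx"])
a=cv2.imread("pics/top0.png")
E
```

```text
pics
{'time_s': 0.0, 'q': array([-1.18803183e+00,  2.13371252e-01, -3.50687533e-02,  1.32348184e+00,
        1.62547256e-05,  1.57077546e+00]), 'qvel': array([ 4.59775210e-05, -1.48320907e-03, -9.52917193e-04,  1.33788927e-03,
        6.64511391e-04, -1.02432913e-03]), 'effort': array([ 2.25920405e-03, -6.86155057e+01,  4.87120092e+01,  1.75598235e-02,
        4.34505064e-04, -1.98052881e-06]), 'ee_pos': array([ 186.62163282, -463.50223554,  230.80478051]), 'ee_rot': array([-5.54030429e-04,  9.81740108e-01,  1.90226298e-01, -9.90608984e-05]), 'contact_force': array([ 0.19787455, -0.03549535,  1.5304998 ]), 'ft_torque': array([-0.03441561,  0.007928  ,  0.04892708]), 'grip_force': 0.0, 'width': 85.45098877398839}
top [ 562.50334636   34.9934804  1077.24657099] [ 0.0175171  -0.70669467  0.70701585 -0.02010927] [[392.25734307   0.         274.50068433]
 [  0.         392.25734307 217.27155998]
 [  0.           0.           1.        ]]
side [219.77905982 586.03760819 599.41606511] [ 0.13948914 -0.24704008  0.8557447  -0.43268347] [[418.96608965   0.         278.17784815]
 [  0.         418.96608965 206.16117187]
 [  0.           0.           1.        ]]
```

View pics/top0.png

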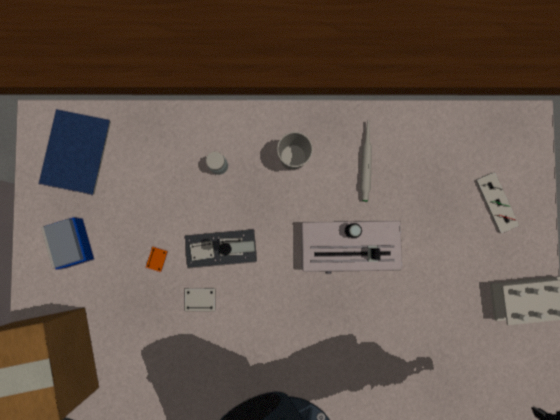

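View pics/side0.png

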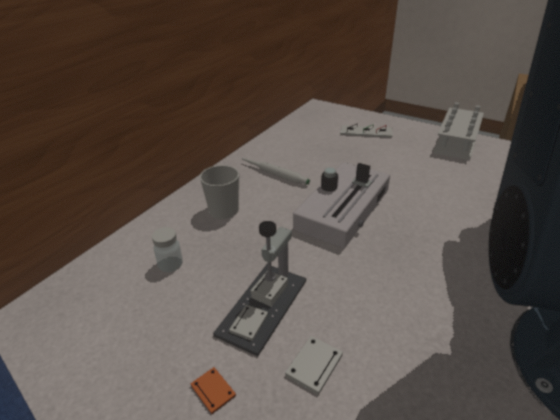

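The top view shows the gauge knob at about (225,249), the grip at (375,254) at the right end of its rail, and the lens on its far side. The side view shows the same things with the chips on the plate. Next I measure them.

```bash
python3 - <<'E'
from h import *
import pickle
for n,bk,bf in(("top",(205,270,230,270),(350,400,235,275)),("side",(250,290,212,245),(345,385,155,190))):
    c=pickle.load(open(n+".pkl","rb"));P=cloud(c)
    for nm,b,lo,hi,xc in(("knob",bk,160,178,0),("fin",bf,94,112,0)):
        m=np.zeros((420,560),bool);m[b[2]:b[3],b[0]:b[1]]=1
        m&=(P[...,2]>lo)&(P[...,2]<hi)&(c["color"].max(-1)<70)
        q=P[m];v,u=np.nonzero(m)
        print(n,nm,m.sum(),q.mean(0).round(1) if len(q) else None,np.median(q,0).round(1),u.mean(),v.mean(),q.min(0).round(),q.max(0).round())
        if len(q)>4 :print(cv2.minAreaRect(q[:,:2].astype(np.float32)))
c=pickle.load(open("top.pkl","rb"));P=cloud(c)
for nm,(u0,u1,v0,v1),lo,hi in(("reader",(290,415,210,285),44,56),("plate",(175,270,220,280),7,14)):
    m=np.zeros((420,560),np.uint8);m[v0:v1,u0:u1]=1
    m=m*((P[...,2]>lo)&(P[...,2]<hi));q=P[m>0];print(nm,cv2.minAreaRect(q[:,:2].astype(np.float32)))
# chips heights, arm
for v in range(236,262,4): print(v,[int(x) for x in P[v,186:262:4,2]])
E
```

```text
top knob 128 [537.8 146.9 168.7] [537.6 146.1 168.9] 224.5859375 248.90625 [524. 133. 162.] [551. 160. 173.]
((537.5838012695312, 146.45321655273438), (27.201797485351562, 27.77776336669922), 89.41275787353516)
top fin 69 [ 524.1 -221.8  101. ] [ 523.2 -221.7  101.4] 376.536231884058 253.6086956521739 [ 510. -228.   95.] [ 538. -216.  105.]
((524.2971801757812, -222.13414001464844), (27.414438247680664, 12.544842720031738), 0.9915732145309448)
side knob 208 [535.3 152.1 167.2] [535.  152.7 168.2] 267.1442307692308 228.13942307692307 [522. 136. 160.] [551. 164. 171.]
((537.5948486328125, 149.66197204589844), (27.0166015625, 28.170671463012695), 60.260459899902344)
side fin 60 [ 521.2 -218.6   99.4] [ 521.5 -217.1  100. ] 363.2 166.68333333333334 [ 508. -227.   94.] [ 536. -213.  103.]
((521.6079711914062, -219.30453491210938), (14.028630256652832, 27.737464904785156), 76.98959350585938)
reader ((542.272705078125, -170.4494171142578), (129.97837829589844, 259.9256286621094), 0.7942900061607361)
plate ((533.7877197265625, 167.66128540039062), (220.2478485107422, 123.82451629638672), 83.68151092529297)
236 [9, 6, 12, 14, 12, 9, 9, 1077, 1077, 10, 10, 9, 8, 11, 10, 9, 11, 7, 1]
240 [13, 11, 10, 11, 10, 9, 8, 12, 12, 34, 29, 31, 30, 30, 24, 11, 12, 9, -2]
244 [10, 9, 14, 17, 18, 19, 17, 7, 11, 170, 168, 117, 120, 117, 116, 120, 114, 102, 0]
248 [9, 17, 17, 17, 18, 17, 20, 10, 10, 167, 167, 168, 116, 114, 119, 119, 113, 113, -2]
252 [11, 7, 18, 17, 18, 16, 16, 10, 7, 1077, 169, 165, 118, 118, 117, 13, 12, 13, -1]
256 [7, 11, 17, 16, 18, 17, 17, 7, 12, 10, 11, 10, 7, 8, 7, 9, 10, 9, 4]
260 [1, 7, 8, 9, 12, 9, 10, 6, 11, 10, 11, 7, 10, 8, 5, 11, 13, 8, -1]
```

{"op": "move_arm", "data": {
  "slide": [
    [0, 0, 0],
    [0, 0, 0],
    [0, 0, 0],
    [0, 0, 0],
    [0.024, -0.0404, 0],
    [0.024, -0.0404, 0],
    [0.024, -0.0404, 0],
    [0.024, -0.0404, 0],
    [0.024, -0.0404, 0],
    [0.024, -0.0404, 0],
    [0.024, -0.0404, 0],
    [0.024, -0.0404, 0]
  ],
  "angular": [
    [0, 0, 0.092],
    [0, 0, 0.092],
    [0, 0, 0.092],
    [0, 0, 0.092],
    [0, 0, 0],
    [0, 0, 0],
    [0, 0, 0],
    [0, 0, 0],
    [0, 0, 0],
    [0, 0, 0],
    [0, 0, 0],
    [0, 0, 0]
  ],
  "claw": [0, 0, 0, 0, 0, 0, 0, 0, 0, 0, 0, 0],
  "squeeze": 40
}}

```text
time_s: 1.3
ee_pos: [374.4, -135.9, 231.3]
ee_rot: [0.0, 1.0, 0.007, 0.0]
contact_force: [1.2, -1.8, -1.0]
width: 0.1
grip_force: 0.0
```

{"op": "move_arm", "data": {
  "slide": [
    [0.0239, -0.0402, 0],
    [0.0239, -0.0402, 0],
    [0.0239, -0.0402, 0],
    [0.0239, -0.0402, 0],
    [0.0239, -0.0402, 0],
    [0.0239, -0.0402, 0],
    [0.0239, -0.0402, 0.01],
    [0, 0, 0.01],
    [0, 0, 0.01],
    [0, 0, 0.01],
    [0, 0, 0],
    [0, 0, 0]
  ],
  "angular": [
    [0, 0, 0],
    [0, 0, 0],
    [0, 0, 0],
    [0, 0, 0],
    [0, 0, 0],
    [0, 0, 0],
    [0, 0, 0],
    [0, 0, 0],
    [0, 0, 0],
    [0, 0, 0],
    [0, 0, 0],
    [0, 0, 0]
  ],
  "claw": [0, 0, 0, 0, 0, 0, 0, 0, 0, 0, 0, 0]
}}

```text
time_s: 2.5
ee_pos: [536.6, 80.3, 194.6]
ee_rot: [-0.029, 0.998, 0.058, -0.002]
contact_force: [0.7, 0.2, 0.4]
width: -0.0
grip_force: 0.0
```

```bash
python3 - <<'E'
from h import *
s=bot.read_state();print(s["q"].round(3),s["qvel"].round(3),s["ee_pos"],R.from_quat(s["ee_rot"],scalar_first=True).as_matrix().round(3),s["contact_force"])
E
```

```text
[ 1.140e-01  3.100e-01 -1.000e-03  1.261e+00  5.900e-02  3.141e+00] [ 0.001 -0.005  0.018  0.005  0.001  0.   ] [536.58097246  80.32955956 194.63626332] [[ 0.993  0.115 -0.008]
 [ 0.115 -0.992  0.058]
 [-0.001 -0.059 -0.998]] [0.70379187 0.18327169 0.38628463]
```

```bash
cat >> h.py <<'E'
def plan(p,ang):
    "shift (tool axes, mm) and turn to reach TCP p with tool x at ang, pointing down"
    s=bot.read_state();A=R.from_quat(s["ee_rot"],scalar_first=True)
    c,d=np.cos(ang),np.sin(ang);B=R.from_matrix([[c,d,0],[d,-c,0],[0,0,-1]])
    D=np.array(p)-s["ee_pos"]
    print("ee",s["ee_pos"].round(1),"turn",(A.inv()*B).as_rotvec().round(4),"shift after turn",B.inv().apply(D).round(1),"before",A.inv().apply(D).round(1))
E
python3 -c "
from h import *
plan([537.6,148,185],0.5)"
```

```text
ee [536.6  80.3 194.6] turn [-0.0582 -0.0105 -0.3845] shift after turn [ 33.3 -58.9   9.6] before [  8.8 -66.4  13.6]
```

{"op": "move_arm", "data": {
  "slide": [
    [0, 0, 0],
    [0, 0, 0],
    [0, 0, 0],
    [0, 0, 0],
    [0.0166, -0.0294, 0],
    [0.0166, -0.0294, 0],
    [0, 0, 0.005],
    [0, 0, 0.005],
    [0, 0, 0]
  ],
  "angular": [
    [-0.0145, -0.0026, -0.0961],
    [-0.0145, -0.0026, -0.0961],
    [-0.0145, -0.0026, -0.0961],
    [-0.0145, -0.0026, -0.0961],
    [0, 0, 0],
    [0, 0, 0],
    [0, 0, 0],
    [0, 0, 0],
    [0, 0, 0]
  ],
  "claw": [0, 0, 0, 0, 0, 0, 0, 0, 0]
}}

```text
time_s: 3.4
ee_pos: [537.6, 147.6, 184.0]
ee_rot: [-0.0, 0.969, 0.247, -0.0]
contact_force: [-0.6, -0.7, -0.6]
width: -0.2
grip_force: 0.0
```

```bash
python3 - <<'E'
from h import *
plan([537.6,148,175],0.5)
c=cam("side");save(c,"side1")
E
```

```text
ee [537.6 147.6 184. ] turn [-0.0002  0.0005  0.    ] shift after turn [ 0.2 -0.4  9. ] before [ 0.2 -0.4  9. ]
```

View pics/side1.png

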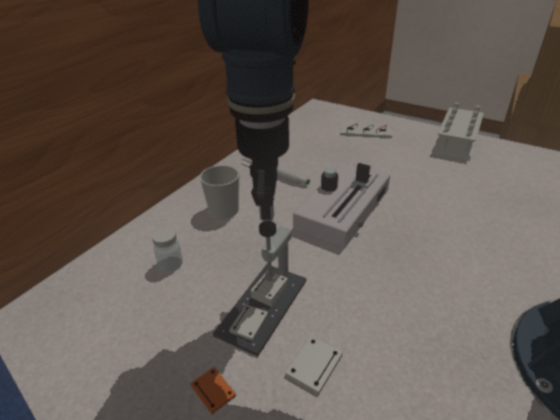

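The closed fingertips stand right above the knob at (267,228), so I press down.

{"op": "move_arm", "data": {
  "slide": [
    [0, 0, 0.007],
    [0, 0, 0.007],
    [0, 0, 0.004],
    [0, 0, 0.004],
    [0, 0, 0.004],
    [0, 0, 0.003],
    [0, 0, 0]
  ],
  "angular": [
    [0, 0, 0],
    [0, 0, 0],
    [0, 0, 0],
    [0, 0, 0],
    [0, 0, 0],
    [0, 0, 0],
    [0, 0, 0]
  ],
  "claw": [0, 0, 0, 0, 0, 0, 0]
}}

```text
time_s: 4.15
ee_pos: [537.8, 148.3, 155.1]
ee_rot: [-0.0, 0.969, 0.248, -0.0]
contact_force: [0.5, -1.3, 2.5]
width: 0.1
grip_force: 0.8
```

{"op": "move_arm", "data": {
  "slide": [
    [0, 0, 0.001],
    [0, 0, 0.001],
    [0, 0, 0.001],
    [0, 0, 0]
  ],
  "angular": [
    [0, 0, 0],
    [0, 0, 0],
    [0, 0, 0],
    [0, 0, 0]
  ],
  "claw": [0, 0, 0, 0]
}}

```text
time_s: 4.55
ee_pos: [537.9, 148.4, 152.4]
ee_rot: [-0.0, 0.969, 0.248, 0.0]
contact_force: [-0.7, -0.5, 1.0]
width: 0.0
grip_force: 0.9
```

{"op": "move_arm", "data": {
  "slide": [
    [0, 0, 0.001],
    [0, 0, 0.001],
    [0, 0, 0]
  ],
  "angular": [
    [0, 0, 0],
    [0, 0, 0],
    [0, 0, 0]
  ],
  "claw": [0, 0, 0]
}}

```text
time_s: 4.85
ee_pos: [538.0, 148.4, 151.0]
ee_rot: [-0.0, 0.969, 0.248, 0.0]
contact_force: [-3.8, -1.5, 10.6]
width: 0.1
grip_force: 5.3
```

{"op": "move_arm", "data": {
  "slide": [
    [0, 0, 0.001],
    [0, 0, 0.0005],
    [0, 0, 0]
  ],
  "angular": [
    [0, 0, 0],
    [0, 0, 0],
    [0, 0, 0]
  ],
  "claw": [0, 0, 0]
}}

```text
time_s: 5.15
ee_pos: [538.1, 148.4, 150.9]
ee_rot: [-0.0, 0.969, 0.248, 0.001]
contact_force: [-10.4, -4.2, 30.0]
width: -0.1
grip_force: 15.0
```

Firm contact after an 18 mm drop (30 N), so the tall chip is under the foot and the second notch is the target. Now I retreat and go to the grip.

{"op": "move_arm", "data": {
  "slide": [
    [0, 0, -0.005],
    [0, 0, -0.015],
    [0, 0, -0.03],
    [0, 0, -0.02],
    [-0.0238, 0.0397, 0],
    [-0.0238, 0.0397, 0],
    [-0.0238, 0.0397, 0],
    [-0.0238, 0.0397, 0],
    [-0.0238, 0.0397, 0],
    [-0.0238, 0.0397, 0],
    [-0.0238, 0.0397, 0],
    [-0.0238, 0.0397, 0]
  ],
  "angular": [
    [0, 0, 0],
    [0, 0, 0],
    [0, 0, 0],
    [0, 0, 0],
    [0, 0, 0],
    [0, 0, 0],
    [0, 0, 0],
    [0, 0, 0],
    [0, 0, 0],
    [0, 0, 0],
    [0, 0, 0],
    [0, 0, 0]
  ],
  "claw": [0, 0, 0, 0, 0.08, 0.08, 0.08, 0.08, 0.08, 0.08, 0.08, 0.08]
}}

```text
time_s: 6.35
ee_pos: [523.0, -223.5, 218.8]
ee_rot: [-0.0, 0.969, 0.248, 0.0]
contact_force: [2.1, 0.9, -0.2]
width: 79.6
grip_force: 0.0
```

{"op": "move_arm", "data": {
  "slide": [
    [0, 0, 0],
    [0, 0, 0],
    [0, 0, 0],
    [0, 0, 0],
    [0, 0, 0],
    [0, 0, 0]
  ],
  "angular": [
    [0, 0, 0.0972],
    [0, 0, 0.0972],
    [0, 0, 0.0972],
    [0, 0, 0.0972],
    [0, 0, 0.0972],
    [0, 0, 0]
  ],
  "claw": [0.08, 0.08, 0.08, 0.08, 0.08, 0.08]
}}

```text
time_s: 6.95
ee_pos: [523.4, -221.7, 218.6]
ee_rot: [-0.0, 1.0, 0.006, 0.0]
contact_force: [-0.4, -0.5, -0.4]
width: 80.0
grip_force: 0.0
```

```bash
python3 - <<'E'
from h import *
plan([523.5,-221.5,65],0.014)
c=cam("wrist");save(c,"w1");P=cloud(c)
m=(P[...,2]>92)&(P[...,2]<112)&(c["color"].max(-1)<75)&(abs(P[...,0]-523)<30)&(abs(P[...,1]+221)<25)
q=P[m];print(m.sum(),q.mean(0),cv2.minAreaRect(q[:,:2].astype(np.float32)))
c=cam("top");P=cloud(c)
m=(P[232:262,205:235,2]>155)&(P[232:262,205:235,2]<180);print("knob z",np.median(P[232:262,205:235,2][m]))
E
```

```text
ee [ 523.4 -221.7  218.6] turn [-0.0005 -0.0001 -0.0011] shift after turn [ 1.000e-01 -2.000e-01  1.536e+02] before [ 1.000e-01 -1.000e-01  1.536e+02]
633 [ 525.85941278 -223.20571354  101.96600522] ((524.2872314453125, -223.19320678710938), (30.249635696411133, 13.019667625427246), 0.6789886355400085)
knob z 168.83050578050137
```

View pics/w1.png

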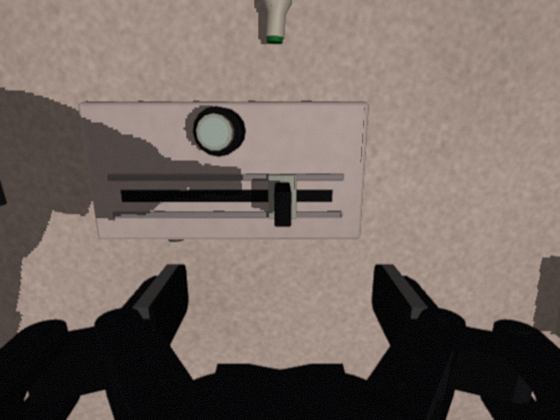

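The grip shows at (283,205), centred between the open fingers, and the knob is back at 169 mm. I descend and pinch.

{"op": "move_arm", "data": {
  "slide": [
    [0.0005, 0.001, 0.03],
    [0, 0, 0.03],
    [0, 0, 0.03],
    [0, 0, 0.03],
    [0, 0, 0.02],
    [0, 0, 0.013],
    [0, 0, 0]
  ],
  "angular": [
    [0, 0, 0],
    [0, 0, 0],
    [0, 0, 0],
    [0, 0, 0],
    [0, 0, 0],
    [0, 0, 0],
    [0, 0, 0]
  ],
  "claw": [0.06, 0.06, 0.06, 0.06, 0.06, 0.06, 0.06]
}}

```text
time_s: 7.75
ee_pos: [523.0, -222.2, 64.4]
ee_rot: [-0.001, 1.0, 0.008, -0.001]
contact_force: [0.5, -0.1, -0.3]
width: 60.4
grip_force: 0.0
```

{"op": "move_arm", "data": {
  "slide": [
    [0, 0, 0],
    [0, 0, 0],
    [0, 0, 0],
    [0, 0, 0],
    [0, 0, 0],
    [0, 0, 0],
    [0, 0, 0],
    [0, 0, 0]
  ],
  "angular": [
    [0, 0, 0],
    [0, 0, 0],
    [0, 0, 0],
    [0, 0, 0],
    [0, 0, 0],
    [0, 0, 0],
    [0, 0, 0],
    [0, 0, 0]
  ],
  "claw": [0, 0, 0, 0, 0, 0, 0, 0],
  "squeeze": 50
}}

```text
time_s: 8.55
ee_pos: [524.5, -222.9, 66.9]
ee_rot: [0.0, 1.0, 0.007, 0.001]
contact_force: [-0.9, 0.4, 6.5]
width: 13.0
grip_force: 49.1
```

{"op": "move_arm", "data": {
  "slide": [
    [0, -0.004, -0.001],
    [0, -0.005, 0],
    [0, -0.005, 0],
    [0, 0, 0],
    [0, 0, 0]
  ],
  "angular": [
    [0, 0, 0],
    [0, 0, 0],
    [0, 0, 0],
    [0, 0, 0],
    [0, 0, 0]
  ],
  "claw": [0, 0, 0, 0, 0]
}}

```text
time_s: 9.05
ee_pos: [524.2, -208.2, 67.0]
ee_rot: [-0.0, 1.0, 0.008, 0.001]
contact_force: [4.5, 1.3, -7.0]
width: 13.2
grip_force: 50.5
```

{"op": "move_arm", "data": {
  "slide": [
    [0, -0.002, 0],
    [0, 0, 0]
  ],
  "angular": [
    [0, 0, 0],
    [0, 0, 0]
  ],
  "claw": [0, 0]
}}

```text
time_s: 9.25
ee_pos: [524.1, -206.3, 66.9]
ee_rot: [-0.0, 1.0, 0.008, 0.001]
contact_force: [5.0, 0.1, -6.7]
width: 13.1
grip_force: 50.5
```

{"op": "move_arm", "data": {
  "slide": [
    [0, -0.002, 0],
    [0, 0, 0]
  ],
  "angular": [
    [0, 0, 0],
    [0, 0, 0]
  ],
  "claw": [0, 0]
}}

```text
time_s: 9.45
ee_pos: [524.1, -204.4, 66.9]
ee_rot: [-0.0, 1.0, 0.007, 0.001]
contact_force: [5.7, -0.5, -7.0]
width: 13.3
grip_force: 50.5
```

{"op": "move_arm", "data": {
  "slide": [
    [0, -0.002, 0],
    [0, 0, 0]
  ],
  "angular": [
    [0, 0, 0],
    [0, 0, 0]
  ],
  "claw": [0, 0]
}}

```text
time_s: 9.65
ee_pos: [524.1, -202.3, 66.9]
ee_rot: [-0.0, 1.0, 0.008, 0.001]
contact_force: [5.4, -0.2, -7.6]
width: 13.4
grip_force: 50.5
```

{"op": "move_arm", "data": {
  "slide": [
    [0, -0.002, 0],
    [0, 0, 0]
  ],
  "angular": [
    [0, 0, 0],
    [0, 0, 0]
  ],
  "claw": [0, 0]
}}

```text
time_s: 9.85
ee_pos: [524.0, -200.3, 67.0]
ee_rot: [-0.0, 1.0, 0.007, 0.001]
contact_force: [5.2, 0.7, -6.8]
width: 13.3
grip_force: 50.5
```

{"op": "move_arm", "data": {
  "slide": [
    [0, -0.002, 0],
    [0, 0, 0]
  ],
  "angular": [
    [0, 0, 0],
    [0, 0, 0]
  ],
  "claw": [0, 0]
}}

```text
time_s: 10.05
ee_pos: [524.0, -198.4, 66.9]
ee_rot: [-0.0, 1.0, 0.007, 0.001]
contact_force: [5.5, 0.6, -6.8]
width: 13.5
grip_force: 50.5
```

{"op": "move_arm", "data": {
  "slide": [
    [0, -0.002, 0],
    [0, 0, 0]
  ],
  "angular": [
    [0, 0, 0],
    [0, 0, 0]
  ],
  "claw": [0, 0]
}}

```text
time_s: 10.25
ee_pos: [524.0, -196.2, 67.0]
ee_rot: [-0.0, 1.0, 0.008, 0.001]
contact_force: [6.1, 2.3, -6.6]
width: 13.5
grip_force: 50.5
```

{"op": "move_arm", "data": {
  "slide": [
    [0, -0.002, 0],
    [0, 0, 0]
  ],
  "angular": [
    [0, 0, 0],
    [0, 0, 0]
  ],
  "claw": [0, 0]
}}

```text
time_s: 10.45
ee_pos: [524.0, -194.0, 66.9]
ee_rot: [-0.001, 1.0, 0.008, 0.001]
contact_force: [5.5, 3.4, -5.3]
width: 13.4
grip_force: 50.6
```

{"op": "move_arm", "data": {
  "slide": [
    [0, -0.002, 0],
    [0, 0, 0]
  ],
  "angular": [
    [0, 0, 0],
    [0, 0, 0]
  ],
  "claw": [0, 0]
}}

```text
time_s: 10.65
ee_pos: [524.0, -191.7, 67.0]
ee_rot: [-0.001, 1.0, 0.008, 0.001]
contact_force: [5.3, 5.3, -5.1]
width: 13.3
grip_force: 50.7
```

{"op": "move_arm", "data": {
  "slide": [
    [0, -0.002, 0],
    [0, 0, 0]
  ],
  "angular": [
    [0, 0, 0],
    [0, 0, 0]
  ],
  "claw": [0, 0]
}}

```text
time_s: 10.85
ee_pos: [523.9, -190.3, 66.9]
ee_rot: [-0.0, 1.0, 0.008, 0.001]
contact_force: [5.8, 1.0, -7.6]
width: 13.6
grip_force: 50.4
```

{"op": "move_arm", "data": {
  "slide": [
    [0, -0.002, 0],
    [0, 0, 0]
  ],
  "angular": [
    [0, 0, 0],
    [0, 0, 0]
  ],
  "claw": [0, 0]
}}

```text
time_s: 11.05
ee_pos: [523.9, -189.0, 67.0]
ee_rot: [0.0, 1.0, 0.007, 0.001]
contact_force: [4.6, -4.2, -8.6]
width: 12.9
grip_force: 50.2
```

{"op": "move_arm", "data": {
  "slide": [
    [0, -0.002, 0],
    [0, 0, 0]
  ],
  "angular": [
    [0, 0, 0],
    [0, 0, 0]
  ],
  "claw": [0, 0]
}}

```text
time_s: 11.25
ee_pos: [523.8, -186.9, 66.9]
ee_rot: [0.0, 1.0, 0.007, 0.001]
contact_force: [4.8, -3.2, -7.8]
width: 13.6
grip_force: 50.2
```

{"op": "move_arm", "data": {
  "slide": [
    [0, -0.002, 0],
    [0, 0, 0]
  ],
  "angular": [
    [0, 0, 0],
    [0, 0, 0]
  ],
  "claw": [0, 0]
}}

```text
time_s: 11.45
ee_pos: [523.8, -184.6, 67.0]
ee_rot: [-0.0, 1.0, 0.007, 0.001]
contact_force: [5.9, -1.0, -8.1]
width: 13.3
grip_force: 50.4
```

{"op": "move_arm", "data": {
  "slide": [
    [0, -0.002, 0],
    [0, 0, 0]
  ],
  "angular": [
    [0, 0, 0],
    [0, 0, 0]
  ],
  "claw": [0, 0]
}}

```text
time_s: 11.65
ee_pos: [523.8, -182.4, 67.0]
ee_rot: [-0.0, 1.0, 0.007, 0.001]
contact_force: [5.1, -0.4, -7.4]
width: 13.5
grip_force: 50.4
```

{"op": "move_arm", "data": {
  "slide": [
    [0, -0.002, 0],
    [0, 0, 0]
  ],
  "angular": [
    [0, 0, 0],
    [0, 0, 0]
  ],
  "claw": [0, 0]
}}

```text
time_s: 11.85
ee_pos: [523.8, -180.4, 67.0]
ee_rot: [-0.0, 1.0, 0.007, 0.001]
contact_force: [5.7, 0.7, -7.8]
width: 13.2
grip_force: 50.4
```

First notch: the y force swung from +5 to −4 N around y = −190. The second is therefore expected near y = −150.

{"op": "move_arm", "data": {
  "slide": [
    [0, -0.005, 0],
    [0, -0.005, 0],
    [0, -0.005, 0],
    [0, -0.005, 0],
    [0, -0.002, 0],
    [0, 0, 0],
    [0, 0, 0]
  ],
  "angular": [
    [0, 0, 0],
    [0, 0, 0],
    [0, 0, 0],
    [0, 0, 0],
    [0, 0, 0],
    [0, 0, 0],
    [0, 0, 0]
  ],
  "claw": [0, 0, 0, 0, 0, 0, 0]
}}

```text
time_s: 12.55
ee_pos: [523.5, -158.2, 67.0]
ee_rot: [-0.0, 1.0, 0.008, 0.001]
contact_force: [4.9, 2.0, -7.5]
width: 13.5
grip_force: 50.3
```

{"op": "move_arm", "data": {
  "slide": [
    [0, -0.002, 0],
    [0, 0, 0]
  ],
  "angular": [
    [0, 0, 0],
    [0, 0, 0]
  ],
  "claw": [0, 0]
}}

```text
time_s: 12.75
ee_pos: [523.4, -156.2, 66.9]
ee_rot: [-0.0, 1.0, 0.008, 0.001]
contact_force: [5.7, 2.2, -7.6]
width: 13.1
grip_force: 50.4
```

{"op": "move_arm", "data": {
  "slide": [
    [0, -0.002, 0],
    [0, 0, 0]
  ],
  "angular": [
    [0, 0, 0],
    [0, 0, 0]
  ],
  "claw": [0, 0]
}}

```text
time_s: 12.95
ee_pos: [523.4, -154.1, 67.0]
ee_rot: [-0.001, 1.0, 0.008, 0.001]
contact_force: [5.3, 2.3, -7.7]
width: 13.5
grip_force: 50.4
```

{"op": "move_arm", "data": {
  "slide": [
    [0, -0.002, 0],
    [0, 0, 0]
  ],
  "angular": [
    [0, 0, 0],
    [0, 0, 0]
  ],
  "claw": [0, 0]
}}

```text
time_s: 13.15
ee_pos: [523.4, -151.7, 67.0]
ee_rot: [-0.001, 1.0, 0.008, 0.001]
contact_force: [6.2, 5.2, -7.3]
width: 13.6
grip_force: 50.5
```

{"op": "move_arm", "data": {
  "slide": [
    [0, -0.001, 0],
    [0, 0, 0],
    [0, 0, 0]
  ],
  "angular": [
    [0, 0, 0],
    [0, 0, 0],
    [0, 0, 0]
  ],
  "claw": [0, 0, 0]
}}

```text
time_s: 13.45
ee_pos: [523.3, -151.0, 66.9]
ee_rot: [-0.001, 1.0, 0.008, 0.001]
contact_force: [6.0, 3.4, -6.4]
width: 13.6
grip_force: 50.4
```

{"op": "move_arm", "data": {
  "slide": [
    [0, -0.001, 0],
    [0, 0, 0],
    [0, 0, 0]
  ],
  "angular": [
    [0, 0, 0],
    [0, 0, 0],
    [0, 0, 0]
  ],
  "claw": [0, 0, 0]
}}

```text
time_s: 13.75
ee_pos: [523.4, -150.4, 66.9]
ee_rot: [-0.0, 1.0, 0.007, 0.001]
contact_force: [6.8, 1.2, -8.1]
width: 13.4
grip_force: 50.3
```

{"op": "move_arm", "data": {
  "slide": [
    [0, -0.0005, 0],
    [0, 0, 0],
    [0, 0, 0]
  ],
  "angular": [
    [0, 0, 0],
    [0, 0, 0],
    [0, 0, 0]
  ],
  "claw": [0, 0, 0]
}}

```text
time_s: 14.05
ee_pos: [523.4, -150.1, 66.9]
ee_rot: [-0.0, 1.0, 0.007, 0.001]
contact_force: [6.2, -1.4, -9.0]
width: 13.2
grip_force: 50.2
```

```bash
python3 - <<'E'
from h import *
s=bot.read_state();print(s["ee_pos"],s["contact_force"],s["grip_force"]);print(bot.close_job())
E
```

```text
[ 523.37259866 -150.127099     66.94670619] [ 6.24822842 -1.44538204 -9.04277509] 50.211655497550964
the job is handed in; nothing more can be done
None
```

The gauge met the chip 18 mm down, so the tall chip is under the foot. I drew the slide through the first notch to the second and handed the job in with the slide still gripped at about 50 N. The ball's seating is judged from the force swing along the rail, not measured directly, and the hand-in reported no verdict.

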